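# Lock the depth gauge at the bottom of the round organiser pot

### The job

Find how deep the round organiser pot is: slide the gauge's carriage along its rails until the probe stands over the round pot, push the T-handle down until the sprung nose just touches the bottom inside the pot and is pressed in part of the way (lightly, never fully home), and then, holding it there, turn the handle clockwise as far as it goes so that the probe stays locked at that depth by itself. Let go, and leave the bottle, the jar and the wooden box where they are.

Things in the scene. Friction and masses are not known exactly. Their poses are not given: they have to be found in the camera images.
- gauge: The depth gauge, fixed to the table: grey base plate 150 x 380 x 8 mm, an aluminium post (top at 143 mm) at each end of it, two 12 mm steel rails 68 mm apart between the posts 125 mm above the table, and a grey carriage (88 x 40 mm, top at 143 mm) riding on them. Origin: centre of the underside of the base plate, on the table. Its y axis runs along the rails, z up. The probe's axis is always at x = 0 of this frame.
- carriage (a joint): Position of the carriage along the rails (m): 0 at the middle, grows towards the gauge's +y; range -0.075 to 0.075. It slides with about 2.5 N of friction and stays where it is left. It carries the upright probe (rod, T-handle and nose).
- plunger (a joint): How far the probe rod is pushed down through the carriage (m): 0 fully up (the start), at most 0.085. While unlocked a return spring lifts the probe with about 2.7 N when it is up, 3.7 N when it is fully down, so it flies up if let go.
- twist (a joint): Turn of the T-handle (rad), clockwise seen from above: 0 (the start) unlocked, stop at 1.3. From about 0.45 a cam on the rod squeezes a brake in the carriage, taking up to about 0.3 N m; beyond 0.95 the probe is locked at its height and holds by itself. The handle stays where it is turned; do not lower it when locked.
- handle_grip (a point): Centre of the black T-handle bar on top of the rod: bar 70 mm long along this point's y axis, 14 mm wide along its x axis, 20 mm tall, rounded; z up, on the probe's axis. 264 mm above the table when the probe is up; it goes down with the probe and turns with it (at the start the bar lies along the rails). Under the bar there is only the thin rod down to the carriage's top; at the deepest setting the bar's underside is still more than 30 mm above the carriage.
- nose_tip (a point): Lowest point of the probe, on its axis: a round-ended steel pin 12 mm in diameter standing 12 mm out of a 19 mm sleeve. 172 mm below the handle's centre (92 mm above the table when up). It is sprung: it yields upwards at 1.0 N per mm and is fully home after 8 mm.
- nose: The sprung pin itself (steel, 12 mm in diameter, 18 mm long). It turns and travels with the probe; its origin lies on the probe's axis, 92 mm below the tip while the pin is not pressed in, and has no other meaning.
- round_pot: The round white ceramic pot, 54 mm outside and 46 mm inside diameter, 70 mm tall, fixed on the base plate under the rails in one of three places, its axis under the probe's path (to within 3 mm). Origin: centre of its underside, 8 mm above the table; rim at 78 mm. It has a raised flat bottom of unknown height: 28 to 58 mm below the rim, different each time.
- square_pot_a: A square white pot, 52 x 52 mm, 70 mm tall, inside 44 x 44 mm and 40 mm deep, fixed on the base plate in another of the three places, not to be probed. Origin: centre of its underside.
- square_pot_b: Another square pot, the same as the first.
- scent_bottle: Amber glass bottle, 44 mm in diameter, 100 mm tall, loose on the table beyond the gauge: leave it. Origin: centre of its underside.
- cream_jar: White jar, 56 mm in diameter, 50 mm tall, loose on the table beyond the gauge: leave it. Origin: centre of its underside.
- trinket_box: Dark wooden box 74 x 104 x 46 mm, loose on the table: leave it. Origin: centre of its underside.

How it is judged:
On the way, in this order (a step that is already met when the one before it is completed fails the run):
1. the nose rests lightly on the bottom of the round pot, the handle not yet turned (horizontal distance between nose_tip and round_pot below 0.014 m and z of nose_tip in the frame of round_pot below 0.055 m and contact force between nose and anything else between 0.5 and 7.5 N and value of joint twist below 0.35 rad), for 0.2 s.
2. the handle is turned to lock the probe there (horizontal distance between nose_tip and round_pot below 0.014 m and z of nose_tip in the frame of round_pot below 0.055 m and contact force between nose and anything else between 0.5 and 7.5 N and value of joint twist above 0.95 rad), for 0.2 s.
At the end, for the whole second after the job is handed in: The handle is turned by more than 0.95 rad and let go; the nose is in the round pot (tip within 14 mm of its axis and at least 15 mm below the rim), at rest (slower than 10 mm/s), still pressing on the bottom with 0.5 to 7.5 N (all of step 2 and linear speed of nose below 0.01 m/s); the robot touches nothing.
It fails at once if the nose is driven fully home or jammed against something (over 10 N) (contact force between nose and anything else above 10 N).
It fails at once if the bottle is moved by more than 30 mm (distance of scent_bottle from where it was at the start of the episode above 0.03 m).
It fails at once if the jar is moved by more than 30 mm (distance of cream_jar from where it was at the start of the episode above 0.03 m).
It fails at once if the wooden box is moved by more than 30 mm (distance of trinket_box from where it was at the start of the episode above 0.03 m).
It also fails if it takes over 50 s, if anything falls off the work surface, if the arm or the gripper's body presses on something with over 40 N, if the wrist force passes 120 N, or if a joint passes its speed limit or range.

### The arm

A 6-joint arm with a two-finger parallel gripper is mounted at the origin on the work surface. World frame = base frame: x ahead of the robot, y to its left, z up, the work surface at z = 0. Lengths are in m, angles in rad, forces in N, time in s.
With the tool pointing down it reaches from about 0.35 to 0.85 m from the base axis. Payload 8.1 kg.
Tool frame: the origin (TCP) lies on the centre line of the jaws, within the pads' length; the fingertips stand 17 mm ahead of it and the grasp point (between the pads) lies 2 mm behind it; z points along the fingers, y is the line along which they close (so a half turn about z gives the same grasp; the last joint's range is limited). The gripper opens to 85 mm and grips with 20 to 120 N. Pads are 22 mm wide; open, the fingers measure 114 mm over their backs; the gripper's body (76 mm by 85 mm) begins 54 mm behind the grasp point. The pads swing forward as they close: fully open they stand 13 mm farther back than shut.
Start: joints at [-1.245, 0.13, 1.488, -0, 1.523, -0.085], TCP at [0.24, -0.55, 0.248] pointing down, gripper open.
Joint ranges: [-2.96, 2.96], [-0.89, 2.26], [0.02, 2.5], [-1.34, 4.48], [0, 2.73], [-2.66, 2.66]. Speed limits (rad/s): [2.39, 2.39, 2.79, 3.14, 3.14, 3.14].

### API

Orientations are given as a unit quaternion [x, y, z, w].
In Python, from station import manip, eyes gives the robot as it stands. The module is installed in compiled form; this text tells all that it offers.
- The arm moves only by the tool servo_tool, never from a script. Its argument "rows" is a list of rows, each a list of 2 entries, a list of its own where there are three numbers: the shift along the tool's x, y, z normalised to -1 to 1, where 1 is 0.2 m, then the turn, a rotation vector about the tool's x, y, z normalised to -1 to 1, where 1 is pi/2 rad. In form: [[[x, y, z], [ax, ay, az]], ...]. A call has 1 to 10 rows; each row is the pose to reach, as a shift and turn from the pose commanded when the call began, along the tool's axes at that moment; what a row does not reach only later rows make up. A row lasts 1/12 s, in which the tool goes at most 41.7 mm and 7.16 degrees, less where a joint would pass 70% of its speed; a pose out of reach is approached as far as the arm can. A call with a number of a shift or a turn outside -1 to 1 is refused whole. A call with a gripper value outside its range is refused whole. "jaw" is the gripper's target within -1 to 1 (shut at 1, half-way at 0, fully open at -1), set as the call begins (left out, the last holds). The fingers move at their own pace and stop on an object; "force" is the grip in N (left out, the last holds). Time passes only in rows, so rows that repeat a pose let the fingers close. It gives the time, the measured TCP pose, the force, the opening and the grip force at its end, in the units of the state.
- manip.get_obs(): the state, without advancing time (a new reading comes with each control period).
- eyes.camera(name): name is "scene" or "top" or "wrist"; returns a dict with "image" (420x560x3 uint8, blue, green, red), "depth" (420x560 float32, m along the optical axis (not along the pixel's ray), 0 where there is no reading), "K" (3x3 intrinsics, pixels), "rvec" (rotation vector, rad) and "tvec" (3), from world to camera coordinates, as OpenCV has them. Camera axes: x right, y down, z forward; pixel columns grow to the right and rows downward; lengths in m; the calibration is good to about 2 mm. A picture is of the moment at which its call begins.
- manip.job_done(): hands the job in; it is judged then, once.
The state is a dict: "clock": time; "qpos": joint angles; "joint_vel": joint speeds; "effort": joint torques, N m; "position": TCP position; "tcp_rot": TCP orientation; "wrist_force": force on the tool from outside, world axes, zero at the start; "moment": the same for the moment, N m; "opening": finger opening in m; "grip_force": force on a finger pad.
Only numpy, scipy, OpenCV 4.12 (cv2) and the standard library are available. Lean on these libraries where they do the work, as an engineer would, in place of code of your own. Each camera call takes 0.05 s, during which the arm holds its last target. There are 200 camera calls.

## Working session

There is one attempt and no reset: what is moved stays moved. The work goes in short steps, Python scripts to look and compute and a tool call to move; the robot and the scene stay as the last step left them, time stands still between calls to the robot, and variables do not carry over. Pictures are saved under pics/ and viewed, at most 10 in all, crops included, and the job is handed in when it is done.

Besides the shell and the picture viewer there is one more tool, called as name(argument=value, ...) on one line, values as JSON. servo_tool: Moves the arm, as the interface text tells. Scaled input: -1 to 1 covers 0.2 m each way for a shift and pi/2 rad each way for a turn. Its arguments: {"type":"object","properties":{"rows":{"type":"array"},"jaw":{"type":"number"},"force":{"type":"number"}},"required":["rows"]}

```bash
mkdir -p pics; cat > h.py <<'E'
import numpy as np, cv2
from station import manip, eyes
def cam(n):
    c=eyes.camera(n); R=cv2.Rodrigues(np.array(c['rvec'],float))[0]; t=np.array(c['tvec'],float).ravel()
    c['R']=R;c['t']=t;return c
def pts(c):
    d=c['depth'];v,u=np.indices(d.shape);K=c['K']
    P=np.stack([(u-K[0,2])/K[0,0]*d,(v-K[1,2])/K[1,1]*d,d],-1)
    W=(P-c['t'])@c['R']; W[d==0]=np.nan; return W
def ray(c,u,v,z):
    K=c['K'];d=c['R'].T@np.array([(u-K[0,2])/K[0,0],(v-K[1,2])/K[1,1],1]);o=-c['R'].T@c['t']
    return o+d*(z-o[2])/d[2]
E
python3 - <<'E'
from h import *
print(manip.get_obs())
a=cam('top');b=cam('scene')
for n,c in(('top',a),('scene',b)):
    cv2.imwrite(f'pics/{n}0.png',c['image']);np.savez(f'{n}0.npz',**{k:np.array(v) for k,v in c.items()})
    print(n,-c['R'].T@c['t'])
E
```

```text
{'clock': 0.0, 'qpos': array([-1.24542086e+00,  1.31184680e-01,  1.48929764e+00, -2.42997884e-06,
        1.52297387e+00, -8.54052689e-02]), 'joint_vel': array([ 0.00143799, -0.00034247, -0.00010422,  0.00100729,  0.00010342,
       -0.00048462]), 'effort': array([-1.21692432e-03, -5.69410014e+01, -5.00547945e+01, -5.39226057e-04,
        1.47797138e-02,  3.97405313e-05]), 'position': array([ 0.23944556, -0.54958506,  0.24722026]), 'tcp_rot': array([ 9.78981006e-01,  2.03949310e-01, -1.12734871e-04, -9.24922300e-04]), 'wrist_force': array([-0.36936793, -0.43286272, -1.23232062]), 'moment': array([-0.03415281, -0.03902842,  0.02192132]), 'grip_force': 0.0, 'opening': 0.08524978042501559}
top [0.46659597 0.1158299  0.97638111]
scene [1.19289232 0.45457405 0.90543588]
```

View pics/top0.png

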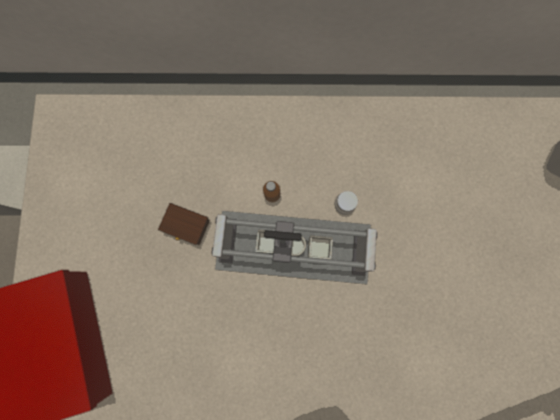

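View pics/scene0.png

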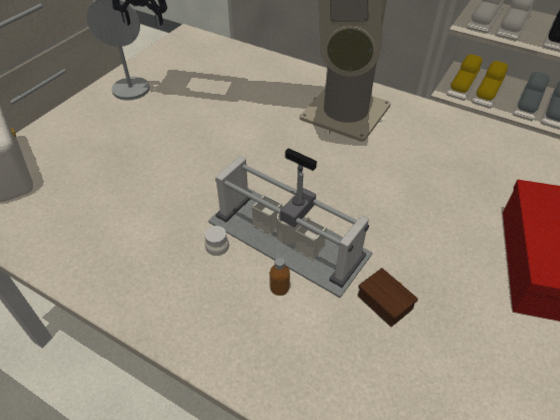

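The top view shows the gauge from about (218,235) to (372,250). The square pots are near (266,242) and (320,248), and the round pot is probably at about (297,246). The handle is at (283,236), the box at (184,224), the bottle at (271,191) and the jar at (347,202). I'll measure these next.

```bash
python3 - <<'E'
from h import *
c=dict(np.load('top0.npz'));W=pts(c);I=c['image']
roi=np.zeros(I.shape[:2],bool);roi[205:290,205:385]=1
z=W[...,2]
def comps(m,mn=15):
    n,l,s,ce=cv2.connectedComponentsWithStats(m.astype(np.uint8))
    for i in range(1,n):
        if s[i,4]>=mn:
            P=W[l==i]; q=P[:,:2].astype(np.float32); r=cv2.minAreaRect(q*1000)
            print(s[i,:5],np.nanmedian(P,0).round(4),np.round(r[0],1),np.round(r[1],1),round(r[2],1))
print('tops');comps(roi&(z>.135)&(z<.152))
print('handle');comps(roi&(z>.24))
print('rims');comps(roi&(z>.072)&(z<.084))
print('plate');comps(roi&(z>.003)&(z<.012),100)
cv2.imwrite('pics/crop.png',cv2.resize(I[205:290,205:385],None,fx=4.4,fy=4.4,interpolation=cv2.INTER_CUBIC))
E
```

```text
tops
[213 215  14  42 400] [0.5493 0.2612 0.1422] [549.3 261.8] [20.3 91.2] 84.9
[276 221  19  12 186] [0.5702 0.1192 0.1424] [569.9 119.6] [39.6 23. ] 85.2
[365 229  12  43 411] [ 0.5201 -0.0654  0.1423] [521.  -66.3] [20.4 91.2] 84.7
[273 239  20  24 386] [0.5161 0.1249 0.1426] [517.  124.3] [39.9 46.9] 85.3
handle
[264 230  38  12 312] [0.536  0.1221 0.2731] [537.4 123. ] [69.1 14.2] 85.1
rims
[228 225   3  17  17] [0.5614 0.2509 0.0785] [561.4 251.1] [ 0.7 37.9] 85.3
[256 230  17  23  77] [0.5333 0.1802 0.077 ] [543.1 168. ] [51.7 37.3] 0.6
[292 236  14  20  51] [0.5252 0.0771 0.0769] [528.6  82.9] [19.8 50. ] 61.2
[309 236  24  24 148] [0.5325 0.0352 0.0769] [530.1  35.9] [52.2 51.2] 85.3
[361 237   2  15  17] [ 0.5403 -0.0582  0.078 ] [537.5 -57.9] [ 1.2 32.4] 84.1
plate
[ 222  211  150   20 1052] [0.6006 0.0818 0.0077] [601.1  91.6] [380.   22.4] 85.4
[234 225  42  28 580] [0.5582 0.2157 0.0077] [553.4 195.9] [97.7 63.7] 85.0
[294 231  60  31 746] [ 0.5408 -0.0136  0.0076] [539.   24.2] [150.8  63.8] 85.1
[ 215  256  154   29 2138] [0.4789 0.099  0.0074] [478.9 102.4] [379.9  41.6] 85.2
```

View pics/crop.png

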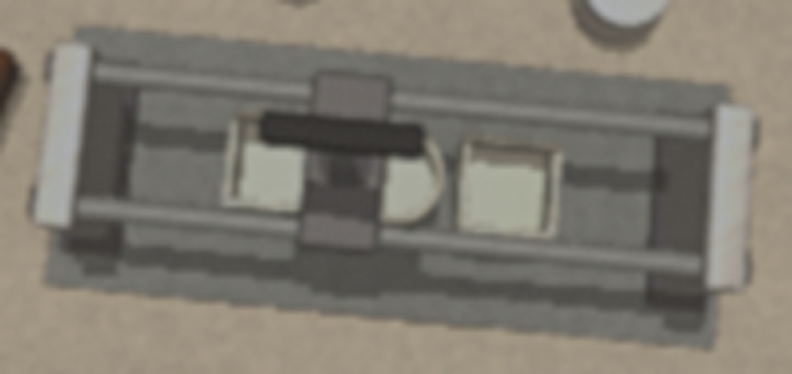

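```bash
python3 - <<'E'
from h import *
from scipy.optimize import least_squares
c=dict(np.load('top0.npz'));W=pts(c)
z=W[...,2]
o=np.array([.5351,.0978]);gy=np.array([.0859,.9963]);gx=np.array([.9963,-.0859])
g=lambda P:np.stack([(P[:,:2]-o)@gx,(P[:,:2]-o)@gy],1)*1000
m=np.zeros(z.shape,bool);m[236:256,292:306]=1
Q=g(W[m&(z>.072)&(z<.084)])
r=least_squares(lambda p:np.abs(np.hypot(*(Q-p).T)-25)-1,[0,0],loss='soft_l1');print('round',r.x,np.abs(r.fun).max(),len(Q),Q.min(0),Q.max(0))
m[:]=0;m[225:262,250:278]=1
A=g(W[m&(z>.072)&(z<.084)]);print('a',A.min(0),A.max(0))
m[:]=0;m[228:245,262:304]=1
H=g(W[m&(z>.24)]);print('handle',H.min(0),H.max(0))
C=g(W[(z>.135)&(z<.152)&(np.indices(z.shape)[1]>270)&(np.indices(z.shape)[1]<300)&(np.indices(z.shape)[0]>215)&(np.indices(z.shape)[0]<270)]);print('carr',C.min(0),C.max(0))
# scene view of round pot
c=dict(np.load('scene0.npz'));W=pts(c);z=W[...,2];m=(z>.070)&(z<.079);m[:180]=0
G=g(W[m].reshape(-1,3));k=(np.abs(G[:,0])<35)&(np.abs(G[:,1])<110);print(np.histogram(G[k,1],bins=np.arange(-110,111,10)))
cv2.imwrite('pics/s.png',cv2.resize(c['image'][140:290,200:380],None,fx=4,fy=4,interpolation=cv2.INTER_CUBIC))
E
```

```text
round [1.41171666 0.18592193] 0.9975848974358748 51 [-24.51688437 -25.96110294] [21.66689449  2.87642931]
a [-24.16378203  49.55792903] [27.64214898 88.00138782]
handle [-6.97066621 -9.23078723] [ 7.2745507 59.8460319]
carr [-43.7742947    4.87951225] [44.25648865 44.85409738]
(array([ 0,  0, 42, 21, 23, 22, 25, 34,  7,  7, 12, 12, 13,  1, 24, 31, 26,
       22, 28, 41,  0,  0]), array([-110, -100,  -90,  -80,  -70,  -60,  -50,  -40,  -30,  -20,  -10,
          0,   10,   20,   30,   40,   50,   60,   70,   80,   90,  100,
        110]))
```

View pics/s.png

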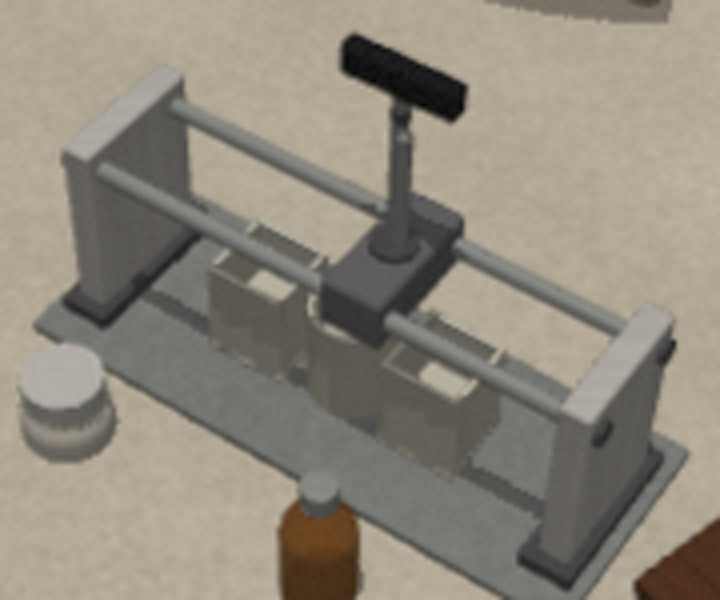

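servo_tool(rows=[[[0,0,-0.25],[0,0,0]],[[0,0,-0.5],[0,0,0]],[[0.2,-0.15,-0.5],[0,0,0]],[[0.4,-0.3,-0.5],[0,0,0]],[[0.6,-0.45,-0.5],[0,0,0]],[[0.8,-0.6,-0.5],[0,0,0]],[[0.95,-0.7,-0.5],[0,0,0]]], jaw=-1)

```text
clock: 0.68
position: [0.3427, -0.3697, 0.348]
tcp_rot: [0.979, 0.204, -0.0, -0.0]
wrist_force: [0.3, 0.3, -0.2]
opening: 0.0856
grip_force: 0.0
```

The scene crop confirms the round pot sits between the two square ones, with the carriage partly over it. In the gauge frame the pot is at y≈0 and the carriage is at +25 mm.

servo_tool(rows=[[[0.1,-0.1,0],[0,0,-0.07]],[[0.2,-0.2,0],[0,0,-0.14]],[[0.3,-0.3,0],[0,0,-0.21]],[[0.4,-0.4,0],[0,0,-0.28]],[[0.5,-0.5,0],[0,0,-0.35]],[[0.6,-0.6,0],[0,0,-0.42]],[[0.7,-0.7,0],[0,0,-0.49]],[[0.8,-0.8,0],[0,0,-0.56]],[[0.9,-0.9,0],[0,0,-0.63]],[[0.9,-0.9,0],[0,0,-0.684]]])

```text
clock: 1.52
position: [0.4366, -0.1305, 0.3479]
tcp_rot: [0.733, 0.68, 0.001, -0.001]
wrist_force: [0.9, -0.3, 0.5]
opening: 0.0856
grip_force: 0.0
```

servo_tool(rows=[[[0,0,0],[0,0,0]],[[0,0,0],[0,0,0]]])

```text
clock: 1.68
position: [0.4354, -0.1344, 0.3479]
tcp_rot: [0.737, 0.675, -0.0, -0.0]
wrist_force: [0.1, -0.4, 0.3]
opening: 0.0855
grip_force: 0.0
```

servo_tool(rows=[[[0.15,0.1,0],[0,0,0]],[[0.3,0.2,0],[0,0,0]],[[0.45,0.3,0],[0,0,0]],[[0.6,0.395,0],[0,0,0]],[[0.75,0.395,0],[0,0,0]],[[0.88,0.395,0],[0,0,0]],[[0.88,0.395,0],[0,0,0]]])

```text
clock: 2.27
position: [0.5295, 0.037, 0.3476]
tcp_rot: [0.737, 0.676, 0.0, -0.001]
wrist_force: [0.1, 0.2, -0.3]
opening: 0.0853
grip_force: 0.0
```

servo_tool(rows=[[[0.15,0,0],[0,0,0]],[[0.3,0,0],[0,0,0]],[[0.446,0,0],[0,0,0]],[[0.446,0,0],[0,0,0]],[[0.446,0,0],[0,0,0]]])

```text
clock: 2.68
position: [0.537, 0.1227, 0.3479]
tcp_rot: [0.737, 0.676, -0.0, -0.0]
wrist_force: [1.1, -1.2, 0.1]
opening: 0.0853
grip_force: 0.0
```

```bash
python3 - <<'E'
from h import *
c=cam('wrist');cv2.imwrite('pics/w1.png',c['image'])
W=pts(c);z=W[...,2];m=(z>.24)&(z<.285)
P=W[m];o=np.array([.5351,.0978]);k=np.hypot(*(P[:,:2]-[.537,.123]).T)<.06;P=P[k]
r=cv2.minAreaRect((P[:,:2]*1000).astype(np.float32));print(r,len(P));print(manip.get_obs()['position'])
E
```

```text
((536.7288818359375, 122.90663146972656), (69.34410095214844, 14.023426055908203), 85.05287170410156) 2964
[0.53701546 0.12188868 0.34791827]
```

View pics/w1.png

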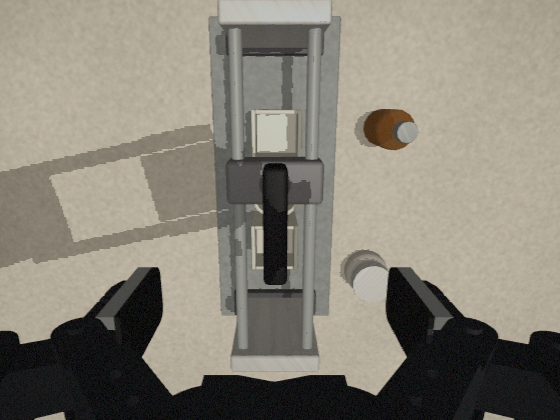

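The wrist view shows the handle bar at column 275, rows 165–283, centred between the open fingers and aligned with them. Next I'll descend and grasp.

servo_tool(rows=[[[0,0,0.15],[0,0,0]],[[0,0,0.3],[0,0,0]],[[0,0,0.43],[0,0,0]],[[0,0,0.43],[0,0,0]],[[0,0,0.43],[0,0,0]]])

```text
clock: 3.15
position: [0.5361, 0.1211, 0.261]
tcp_rot: [0.738, 0.675, -0.002, -0.001]
wrist_force: [-0.3, -0.1, 0.8]
opening: 0.0856
grip_force: 0.0
```

servo_tool(rows=[[[0,0,0],[0,0,0]],[[0,0,0],[0,0,0]],[[0,0,0],[0,0,0]],[[0,0,0],[0,0,0]],[[0,0,0],[0,0,0]],[[0,0,0],[0,0,0]],[[0,0,0],[0,0,0]],[[0,0,0],[0,0,0]],[[0,0,0],[0,0,0]],[[0,0,0],[0,0,0]]], jaw=1, force=60)

```text
clock: 3.98
position: [0.5373, 0.123, 0.2626]
tcp_rot: [0.737, 0.676, 0.0, 0.0]
wrist_force: [2.3, -0.2, 1.8]
opening: 0.0129
grip_force: 61.2
```

servo_tool(rows=[[[-0.03,0,0],[0,0,0]],[[-0.06,0,0],[0,0,0]],[[-0.09,0,0],[0,0,0]],[[-0.125,0,0],[0,0,0]],[[-0.125,0,0],[0,0,0]],[[-0.125,0,0],[0,0,0]]])

```text
clock: 4.48
position: [0.535, 0.0967, 0.2623]
tcp_rot: [0.737, 0.676, -0.0, 0.001]
wrist_force: [3.6, -2.3, 3.0]
opening: 0.0126
grip_force: 61.2
```

```bash
python3 - <<'E'
from h import *
o=manip.get_obs();print(o['position'],o['wrist_force'],o['moment'])
c=cam('top');W=pts(c);z=W[...,2];I=c['image']
g0=np.array([.5351,.0978]);gy=np.array([.0859,.9963]);gx=np.array([.9963,-.0859])
G=np.stack([(W[...,:2]-g0)@gx,(W[...,:2]-g0)@gy],-1)*1000
m=(np.abs(G[...,0])<45)&(np.abs(G[...,1])<110)
C=G[m&(z>.137)&(z<.148)];print('carr',C.min(0),C.max(0))
E
```

```text
[0.53497767 0.09671185 0.26232591] [ 3.6207752  -2.3229802   3.03426917] [-0.40353974 -0.57901913 -0.01634909]
carr [-43.41610854 -21.56472029] [-24.55535742  18.14257347]
```

```bash
python3 - <<'E'
from h import *
c=dict(np.load('top0.npz'));W=pts(c);z=W[...,2]
g0=np.array([.5351,.0978]);gy=np.array([.0859,.9963]);gx=np.array([.9963,-.0859])
G=np.stack([(W[...,:2]-g0)@gx,(W[...,:2]-g0)@gy],-1)*1000
for ctr in (.2,-62,):
  m=(np.hypot(G[...,0]-1.4,G[...,1]-ctr)<18)&(z<.07)&(z>.012)
  print(ctr,m.sum(),np.nanpercentile(z[m],[5,25,50,75,95]) if m.any() else '')
E
```

```text
0.2 94 [0.04161292 0.0427431  0.04410376 0.04553363 0.04680826]
-62 171 [0.03462062 0.03613514 0.03728369 0.03821578 0.03994989]
```

servo_tool(rows=[[[0,0,0.03],[0,0,0]],[[0,0,0.06],[0,0,0]],[[0,0,0.09],[0,0,0]],[[0,0,0.12],[0,0,0]],[[0,0,0.15],[0,0,0]],[[0,0,0.18],[0,0,0]],[[0,0,0.18],[0,0,0]],[[0,0,0.18],[0,0,0]]])

```text
clock: 5.2
position: [0.535, 0.098, 0.2252]
tcp_rot: [0.737, 0.676, -0.0, 0.0]
wrist_force: [4.9, -2.9, 2.9]
opening: 0.0126
grip_force: 61.3
```

servo_tool(rows=[[[0,0,0.02],[0,0,0]],[[0,0,0.04],[0,0,0]],[[0,0,0.04],[0,0,0]],[[0,0,0.04],[0,0,0]]])

```text
clock: 5.53
position: [0.535, 0.0981, 0.2173]
tcp_rot: [0.737, 0.676, 0.0, 0.0]
wrist_force: [5.4, -2.3, 2.9]
opening: 0.0131
grip_force: 61.3
```

servo_tool(rows=[[[0,0,0.01],[0,0,0]],[[0,0,0.01],[0,0,0]],[[0,0,0.01],[0,0,0]],[[0,0,0.01],[0,0,0]]])

```text
clock: 5.87
position: [0.535, 0.0981, 0.2155]
tcp_rot: [0.737, 0.676, 0.0, 0.0]
wrist_force: [4.9, -1.7, 3.0]
opening: 0.0128
grip_force: 61.3
```

servo_tool(rows=[[[0,0,0.01],[0,0,0]],[[0,0,0.01],[0,0,0]],[[0,0,0.01],[0,0,0]],[[0,0,0.01],[0,0,0]]])

```text
clock: 6.2
position: [0.535, 0.0981, 0.2139]
tcp_rot: [0.737, 0.676, 0.0, 0.0]
wrist_force: [4.2, -2.6, 4.0]
opening: 0.0129
grip_force: 61.5
```

servo_tool(rows=[[[0,0,0.007],[0,0,0]],[[0,0,0.007],[0,0,0]],[[0,0,0.007],[0,0,0]],[[0,0,0.007],[0,0,0]]])

```text
clock: 6.53
position: [0.535, 0.0981, 0.2127]
tcp_rot: [0.737, 0.676, 0.0, 0.0]
wrist_force: [3.6, -2.3, 5.6]
opening: 0.0131
grip_force: 61.7
```

servo_tool(rows=[[[0,0,0],[0,0,0]],[[0,0,0],[0,0,0]]])

```text
clock: 6.7
position: [0.535, 0.0981, 0.2127]
tcp_rot: [0.737, 0.676, 0.0, 0.0]
wrist_force: [4.8, -3.4, 6.1]
opening: 0.0129
grip_force: 61.7
```

servo_tool(rows=[[[0,0,0.006],[0,0,0]],[[0,0,0.006],[0,0,0]],[[0,0,0.006],[0,0,0]],[[0,0,0.006],[0,0,0]],[[0,0,0.006],[0,0,0]],[[0,0,0.006],[0,0,0]]])

```text
clock: 7.2
position: [0.5351, 0.0981, 0.2116]
tcp_rot: [0.737, 0.676, 0.0, 0.0]
wrist_force: [3.4, -2.4, 7.6]
opening: 0.013
grip_force: 61.8
```

servo_tool(rows=[[[0,0,0],[0,0,0]],[[0,0,0],[0,0,0]],[[0,0,0],[0,0,0]]])

```text
clock: 7.45
position: [0.5351, 0.0981, 0.2116]
tcp_rot: [0.737, 0.676, 0.0, 0.0]
wrist_force: [3.6, -2.4, 7.4]
opening: 0.0133
grip_force: 61.8
```

servo_tool(rows=[[[0,0,0],[0,0,0.04]],[[0,0,0],[0,0,0.08]],[[0,0,0],[0,0,0.12]],[[0,0,0],[0,0,0.16]],[[0,0,0],[0,0,0.2]],[[0,0,0],[0,0,0.24]],[[0,0,0],[0,0,0.28]],[[0,0,0],[0,0,0.32]],[[0,0,0],[0,0,0.32]],[[0,0,0],[0,0,0.32]]])

```text
clock: 8.28
position: [0.535, 0.0981, 0.2116]
tcp_rot: [0.882, 0.472, 0.0, 0.0]
wrist_force: [3.3, -1.8, 5.6]
opening: 0.0128
grip_force: 61.8
```

servo_tool(rows=[[[0,0,0],[0,0,0.05]],[[0,0,0],[0,0,0.1]],[[0,0,0],[0,0,0.15]],[[0,0,0],[0,0,0.2]],[[0,0,0],[0,0,0.25]],[[0,0,0],[0,0,0.3]],[[0,0,0],[0,0,0.35]],[[0,0,0],[0,0,0.4]],[[0,0,0],[0,0,0.44]],[[0,0,0],[0,0,0.44]]])

```text
clock: 9.12
position: [0.5344, 0.0985, 0.2114]
tcp_rot: [0.99, 0.143, -0.0, -0.0]
wrist_force: [-1.3, -1.6, 7.2]
opening: 0.0134
grip_force: 62.0
```

servo_tool(rows=[[[0,0,0],[0,0,0.02]],[[0,0,0],[0,0,0.04]],[[0,0,0],[0,0,0.06]],[[0,0,0],[0,0,0.06]],[[0,0,0],[0,0,0.06]],[[0,0,0],[0,0,0.06]]])

```text
clock: 9.62
position: [0.5344, 0.0984, 0.2114]
tcp_rot: [0.995, 0.099, -0.0, -0.0]
wrist_force: [0.2, -1.5, 7.7]
opening: 0.0132
grip_force: 62.0
```

```bash
python3 - <<'E'
from h import *
o=manip.get_obs();print(o['position'],o['tcp_rot'],o['wrist_force'],o['moment'],o['qpos'])
q=o['tcp_rot'];print('turn',np.radians(85.05)-2*np.arctan2(q[1],q[0]))
E
```

```text
[0.53437604 0.09844484 0.21139172] [ 9.95125410e-01  9.86165443e-02 -3.68353343e-04 -2.45299776e-04] [ 0.17430751 -1.54395339  7.71874517] [-0.25544353 -0.16768282  0.00060252] [ 8.75041126e-02 -1.92688367e-03  1.69383393e+00  4.85778513e-04
  1.45042781e+00  1.46068772e+00]
turn 1.286848324299814
```

servo_tool(rows=[[[0,0,0],[0,0,0]],[[0,0,0],[0,0,0]],[[0,0,0],[0,0,0]],[[0,0,0],[0,0,0]],[[0,0,0],[0,0,0]],[[0,0,0],[0,0,0]],[[0,0,0],[0,0,0]],[[0,0,0],[0,0,0]]], jaw=-1)

```text
clock: 10.28
position: [0.5348, 0.098, 0.2116]
tcp_rot: [0.995, 0.098, -0.0, -0.0]
wrist_force: [-0.2, -0.5, -0.3]
opening: 0.0855
grip_force: 0.0
```

servo_tool(rows=[[[0,0,-0.1],[0,0,0]],[[0,0,-0.2],[0,0,0]],[[0,0,-0.35],[0,0,0]],[[0,0,-0.5],[0,0,0]],[[0,0,-0.6],[0,0,0]],[[0,0,-0.6],[0,0,0]],[[0,0,-0.6],[0,0,0]]])

```text
clock: 10.87
position: [0.5356, 0.0981, 0.3334]
tcp_rot: [0.995, 0.098, 0.002, 0.0]
wrist_force: [-0.4, -0.1, 0.5]
opening: 0.0854
grip_force: 0.0
```

```bash
python3 - <<'E'
from h import *
c=cam('wrist');cv2.imwrite('pics/w2.png',c['image'])
W=pts(c);z=W[...,2];P=W[(z>.17)&(z<.285)]
P=P[np.hypot(*(P[:,:2]-[.535,.098]).T)<.045]
r=cv2.minAreaRect((P[:,:2]*1000).astype(np.float32));print(r,len(P),np.median(P[:,2]))
b=cam('scene');cv2.imwrite('pics/s2.png',cv2.resize(b['image'][140:290,200:380],None,fx=4,fy=4))
o=manip.get_obs();print(o['position'],o['wrist_force'])
E
```

```text
((534.974365234375, 97.57207489013672), (69.52700805664062, 13.924128532409668), 11.230971336364746) 2186 0.22289475323740948
[0.5344602  0.09799771 0.33048783] [-0.04850058 -0.73633034 -0.79638915]
```

View pics/w2.png

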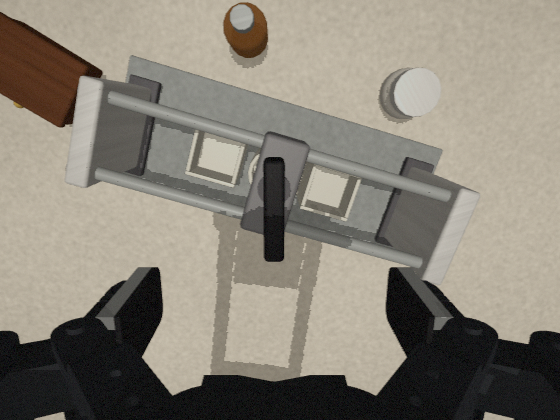

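The wrist view shows the bar at column 275, rows 158–260, turned 1.29 rad. It held its height after release (top at 0.223 m), which means about 4 mm of nose compression. The gripper is clear and the bottle, jar and box haven't been touched.

```bash
python3 -c "
from station import manip
print(manip.job_done())"
```

```text
the job is handed in; nothing more can be done
None
```

I handed the job in at about 11 s on the robot's clock: the probe is locked about 34 mm below the round pot's rim, the handle is turned 1.29 rad, the nose presses with about 4 N (estimated from the wrist force), and the gripper is clear; the judge's verdict was not shown.

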